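# Set the filament dryer to setting five and start it

## Robot

A 6-joint arm with a two-finger parallel gripper is mounted at the origin on the work surface. World frame = base frame: x ahead of the robot, y to its left, z up, the work surface at z = 0. Lengths are in m, angles in rad, forces in N, time in s.
With the tool pointing down it reaches from about 0.375 to 0.925 m from the base axis. Payload 5.7 kg.
Tool frame: the origin (TCP) lies on the centre line of the jaws, within the pads' length; the fingertips stand 17 mm ahead of it and the grasp point (between the pads) lies 2 mm behind it; y points along the fingers, z is the direction in which the jaws open and shut, and the axes are right-handed (so a half turn about y gives the same grasp; the last joint's range is limited). The gripper opens to 88 mm and grips with 3 to 60 N. Pads are 20 mm wide; open, the fingers measure 115 mm over their backs; the gripper's body (75 mm by 178 mm) begins 61 mm behind the grasp point.
Start: joints at [1.202, 0.359, 1.51, -0, 1.272, -0.115], TCP at [0.151, 0.581, 0.24] pointing down, gripper open.
Joint ranges: [-2.97, 2.97], [-1.01, 2.36], [0.21, 2.38], [-0.96, 4.11], [0.2, 2.71], [-2.98, 2.98]. Speed limits (rad/s): [2.39, 2.39, 3.14, 3.14, 3.14, 3.14].

## Interface

Orientations are given as a unit quaternion [x, y, z, w].
In Python, from rig import sensors, eyes, ticket, spot_in, pinpoint gives the robot as it stands. The module is installed in compiled form; this text tells all that it offers.
- The arm moves only by the shell command python3 -m jog 'ROWS' [FORCE]. ROWS is JSON, a list of rows, each an object with "translation": the shift along the world's x, y, z in units of 25 mm (1.0 is 25 mm), a list of three; "dr": the turn, a rotation vector about the world's x, y, z in units of 6 degrees (1.0 is 6 degrees), a list of three; "claw": the finger opening in mm, from 0 to 87.8. In form: [{"translation": [x, y, z], "dr": [ax, ay, az], "claw": claw}, ...]. A call has 1 to 8 rows; each row is the pose to reach, as a shift and turn from the pose measured when the call began; what a row does not reach only later rows make up. A row lasts 1/8 s, in which the tool goes at most 62.5 mm and 10.7 degrees, less where a joint would pass 70% of its speed; a pose out of reach is approached as far as the arm can. A call with a gripper value outside its range is refused whole. The fingers move at their own pace and stop on an object; FORCE is the grip in N (left out, the last holds). Time passes only in rows, so rows that repeat a pose let the fingers close. It gives the time, the measured TCP pose, the force and the opening at its end, in the units of the state.
- sensors.sense(): the state, without advancing time (a new reading comes with each control period).
- eyes.grab_frame(name): name is "side" or "top"; returns the picture (420x560x3 uint8, red, green, blue); there is no depth.
- eyes.camera_info(name): a dict with "mtx" (3x3 intrinsics, pixels), "xyz" and "attitude" of the camera in the world. Camera axes: x right, y down, z forward; pixel columns grow to the right and rows downward; lengths in m; the calibration is good to about 2 mm. A picture is of the moment at which its call begins. camera_info takes no time and is no camera call.
- ticket.job_done(): hands the job in, once; it reports no verdict.
Trained networks look in the newest picture that a camera, given by its name, has taken for a name from the list of things; names that differ only in an ending like _2 or _b are one class to them, and where a whole thing is asked for, a point or a joint stands for the part that bears it (a point fixed in the world has none). Each returns a list of dicts, best first, with "score" (0 to 1); they miss things now and then, are a little off and sometimes report something else, mostly with a low value. They report only what shows in the picture. A call takes as long as a camera call.
- spot_in(camera, thing): "at" ([x, y, z] in m, in the coordinates of the camera as it stood for that picture, good to about 4 mm: the middle of the surface that is visible of it).
- pinpoint(camera, thing): "at" ([x, y, z] in m, in the coordinates of the camera as it stood for that picture, good to about 4 mm: a listed point, or the origin of a listed thing).
The state is a dict: "clock": time; "joints": joint angles; "qvel": joint speeds; "effort": joint torques, N m; "tcp_pos": TCP position; "orientation": TCP orientation; "wrist_force": force on the tool from outside, world axes, zero at the start; "moment": the same for the moment, N m; "gripper_width": finger opening in m.
Only numpy, scipy, OpenCV 4.12 (cv2) and the standard library are available. Lean on these libraries where they do the work, as an engineer would, in place of code of your own. Each camera call takes 0.05 s, during which the arm holds its last target. There are 200 camera calls.

## Task

Set the filament dryer to setting five, the orange mark, by pushing its pointer selector round clockwise with the closed fingertips, click by click, without ever running on past the orange mark towards the red ones; then, with the selector clicked in there, press the blue start button fully down and let it come up again. Only push the selector from the side: do not take its pointer between the fingers. Leave everything else standing where it is.

Things in the scene. Friction and masses are not known exactly. Their poses are not given: they have to be found in the camera images.
- dryer: filament dryer, a fixed grey box 240 (its x) x 460 (its y) mm; origin at the centre of its underside, z up, its -x side is the front (towards the robot). Its flat deck is 80 mm up. Its right part (y below -38 mm) is a clear spool chamber rising 45 mm above the deck; on the left part are the selector (axis at x 20, y 115 mm) and the start button (x -50, y 0 mm)
- dial (a point): centre of the flat black dial under the selector, 160 mm across, at deck height; axes as the dryer's. Eight marks 62 to 76 mm from it, 30 degrees apart, going clockwise seen from above: white (setting 0, 105 degrees anticlockwise from +x), four green (1 to 4), orange (5, at 45 degrees clockwise from +x), two red (6, 7)
- selector (a joint): selector angle in rad: 0 at the white mark, growing clockwise seen from above, 0.5236 (30 degrees) a click; setting five is 2.618. A spring detent holds it in each setting: leaving one takes about 3 to 4 N at 42 mm from the axis, and past half-way it snaps by itself into the next. Starts in setting 0, 1 or 2. End stops just beyond 0 and 7
- selector_hub (a point): point on the selector's vertical axis at the top of its hub, 31 mm above the dryer's deck; z up, x along the pointer (turns with it). The hub is a grey upright cylinder 40 mm across. One pointer arm with a white line on top stands out from it, along its x, to 56 mm from the axis: a bar 14 mm wide, its underside 7 mm and its top 29 mm above the deck.
- selector_tip (a point): outer end of the selector's pointer arm, at its top edge, 56 mm from the axis, 29 mm above the dryer's deck
- start_top (a point): centre of the top of the blue round start button, 32 mm across, in a black housing on the dryer's deck; pressed straight down, it springs back
- start (a joint): travel of the start button in m: 0 up, 0.006 fully down, which takes about 5 N
- pawn: bystander: small white printed pawn, 26 mm across, 38 mm high, standing on the dryer's deck in the far left corner; origin at its underside
- tin: bystander: small tin with a yellow label, 48 mm across, 40 mm high, standing on the dryer's spool chamber; origin at its underside
- cup: bystander: green printed cup, 80 mm across, 85 mm high, on the table to the left of the dryer; origin at its underside
- jar: bystander: glass jar, 68 mm across, 100 mm high, on the table to the left of the dryer; origin at its underside
- cone: bystander: black printed cone, 60 mm across, 97 mm high, on the table to the right of the dryer; origin at its underside
- brush: bystander: blue brush 170 mm long, lying on the table to the right of the dryer; origin at its underside
- spool: bystander: filament spool lying flat, orange between blue flanges, 160 mm across, 45 mm high, on the table at the left; origin at its underside

How it is judged:
By the outcome, as a careful person would: the job done as asked, in the order asked, and still so for the second after the job is handed in, with the robot touching nothing.
It also fails if it takes over 64 s, if anything falls off the work surface, if the arm or the gripper's body presses on something with over 40 N, if the wrist force passes 120 N, or if a joint passes its speed limit or range.

## Working session

There is one attempt and no reset: what is moved stays moved. The work goes in short steps, Python scripts to look and compute and a shell command to move; the robot and the scene stay as the last step left them, time stands still between calls to the robot, and variables do not carry over. Pictures are saved under pics/ and viewed, about 8 in all and at most 12, crops included, and the job is handed in when it is done.

```bash
mkdir -p pics
cat > h.py <<'E'
from rig import sensors, eyes, ticket, spot_in, pinpoint
import numpy as np, cv2
from scipy.spatial.transform import Rotation as R
def w(cam,p):
    c=eyes.camera_info(cam); a=np.array(c["attitude"])
    r=R.from_quat(a) if a.size==4 else R.from_matrix(a)
    return r.apply(p)+np.array(c["xyz"])
def pix(cam,P):
    c=eyes.camera_info(cam); a=np.array(c["attitude"])
    r=R.from_quat(a) if a.size==4 else R.from_matrix(a)
    q=r.inv().apply(np.array(P)-np.array(c["xyz"])); q=q@np.array(c["mtx"]).T
    return q[...,:2]/q[...,2:]
def find(cam,t,f=pinpoint,n=1):
    return [(d["score"],w(cam,d["at"]).round(4).tolist()) for d in f(cam,t)[:n]]
def save(cam,name):
    im=eyes.grab_frame(cam); cv2.imwrite("pics/"+name,im[...,::-1]); return im
E
python3 - <<'E'
from h import *
ims=[save(c,c+"0.png") for c in("side","top")]
s=sensors.sense();print(s["clock"],s["tcp_pos"],s["orientation"],s["wrist_force"])
for c in("side","top"):
    print(c,eyes.camera_info(c)["xyz"])
    for t in("dryer","dial","selector_hub","selector_tip","start_top","pawn","tin","cup","jar"): print(t,find(c,t))
E
```

```text
0.1 [0.1504547  0.58021677 0.23888363] [ 0.70199319 -0.0896021   0.08934592 -0.70085257] [-0.16096389 -0.11778758 -0.95148736]
side [ 0.05779053 -0.55896116  0.93710686]
dryer [(0.86, [0.572, -0.1056, 0.0022])]
dial [(0.91, [0.5854, 0.0134, 0.0799])]
selector_hub [(0.84, [0.5907, 0.0079, 0.1132])]
selector_tip [(0.86, [0.5962, 0.0624, 0.1089])]
start_top [(0.73, [0.5215, -0.1089, 0.1001])]
pawn [(0.39, [0.658, 0.106, 0.0813])]
tin [(0.93, [0.5875, -0.2788, 0.1233])]
cup [(0.86, [0.4903, 0.1911, -0.0036])]
jar [(0.83, [0.633, 0.1949, 0.0005])]
top [0.30986318 0.04597007 1.16277356]
dryer []
dial [(0.7, [0.59, -0.2782, 0.1241])]
selector_hub [(0.86, [0.5919, 0.0051, 0.1091])]
selector_tip [(0.68, [0.6023, 0.0623, 0.1107])]
start_top [(0.7, [0.5239, -0.1099, 0.1025])]
pawn [(0.53, [0.6646, 0.1027, 0.0835])]
tin [(0.75, [0.5932, -0.2771, 0.1253])]
cup [(0.94, [0.4913, 0.1963, 0.0037])]
jar [(0.65, [0.6363, 0.192, 0.0043])]
```

View pics/top0.png

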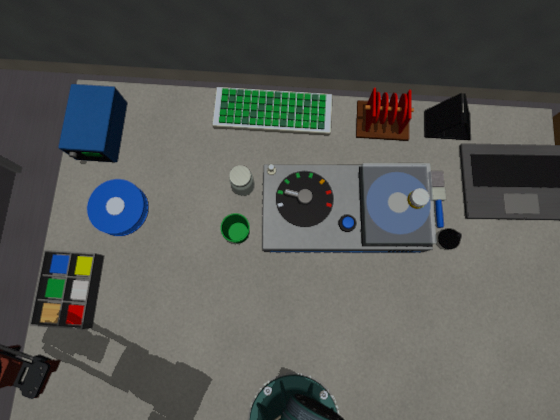

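View pics/side0.png

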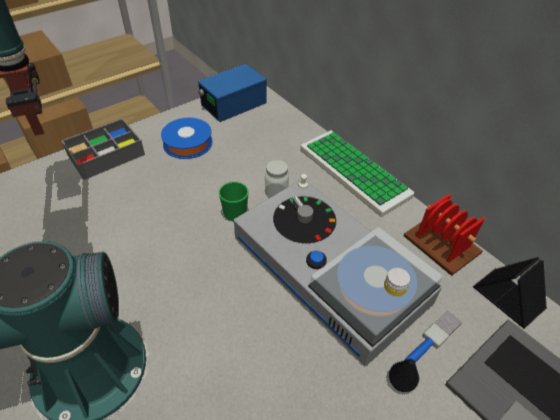

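The top view shows the dryer nearly square to the world. The dial is at about (305,197) with the pointer towards the left, probably setting 1, and the start button is at (347,223). Next I'll get the dial pose from the coloured marks.

```bash
cat >> h.py <<'E'
def plane(cam,uv,z=.08):
    c=eyes.camera_info(cam); o=np.array(c["xyz"])
    d=np.linalg.inv(np.array(c["mtx"]))@np.c_[np.atleast_2d(uv),np.ones(len(np.atleast_2d(uv)))].T
    d=w(cam,d.T)-o; return o+d*((z-o[2])/d[:,2])[:,None]
def marks(cam,im,C):
    hsv=cv2.cvtColor(im,cv2.COLOR_RGB2HSV); out=[]
    m=((hsv[...,1]>130)&(hsv[...,2]>110)).astype(np.uint8)
    n,l,st,ce=cv2.connectedComponentsWithStats(m)
    for i in range(1,n):
        p=plane(cam,ce[i])[0]; r=np.hypot(*(p-C)[:2])
        if .045<r<.09 and st[i,4]>=4:
            out.append((int(np.median(hsv[l==i][:,0])),int(st[i,4]),p[:2]))
    return out
E
python3 - <<'E'
from h import *
from scipy.optimize import least_squares
C=np.array([.59,.007,.08])
for c in("side","top"):
    im=cv2.imread(f"pics/{c}0.png")[...,::-1].copy(); M=marks(c,im,C)
    P=[]
    for h,a,p in M:
        g=np.degrees(np.arctan2(*(p-C[:2])[::-1])); k=(105-g)/30; P.append((p,round(k)))
        print(c,h,a,p.round(4),round(g,1),round(k,2))
    f=lambda q:np.ravel([q[:2]+.069*np.array([np.cos(t),np.sin(t)])-p for p,k in P for t in[np.radians(105-30*k)+q[2]]])
    s=least_squares(f,[.59,.007,0],loss='soft_l1',f_scale=.002);print(s.x,np.degrees(s.x[2]),s.cost)
s=sensors.sense();print(R.from_quat(s["orientation"]).as_matrix().round(3), s["joints"])
for c in("top","side"):
  im=cv2.imread(f"pics/{c}0.png");u,v=map(int,pix(c,C));cv2.imwrite(f"pics/crop_{c}.png",cv2.resize(im[v-45:v+45,u-50:u+50],None,fx=5,fy=5,interpolation=2))
a=np.hstack([cv2.imread(f"pics/crop_{c}.png") for c in("top","side")]);cv2.imwrite("pics/crop0.png",cv2.resize(a,(800,360)))
E
```

```text
side 67 12 [0.633  0.0636] 52.8 1.74
side 66 8 [0.6003 0.0812] 82.1 0.76
side 67 12 [0.6536 0.0338] 22.9 2.74
side 67 14 [ 0.6556 -0.002 ] -7.8 3.76
side 18 20 [ 0.6396 -0.0337] -39.4 4.81
side 1 24 [ 0.6095 -0.054 ] -72.3 5.91
side 1 23 [ 0.5744 -0.0563] -103.8 6.96
[0.58764195 0.01170465 0.06678227] 3.8263421991124558 2.1063393671012347e-06
top 68 8 [0.6539 0.0294] 19.3 2.86
top 67 10 [ 0.6572 -0.0065] -11.3 3.88
top 20 15 [ 0.6406 -0.0391] -42.4 4.91
top 67 8 [0.6344 0.0586] 49.3 1.86
top 67 10 [0.6019 0.0755] 80.1 0.83
top 2 16 [ 0.6111 -0.0577] -71.9 5.9
top 2 14 [ 0.575  -0.0611] -102.4 6.91
[0.58879277 0.00703118 0.06563677] 3.760710104683757 1.2656510653863364e-06
[[ 0.968 -0.     0.251]
 [-0.251 -0.     0.968]
 [ 0.    -1.    -0.   ]] [ 1.20189445e+00  3.58812327e-01  1.51038668e+00 -2.31961502e-05
  1.27251911e+00 -1.15079604e-01]
```

View pics/crop0.png

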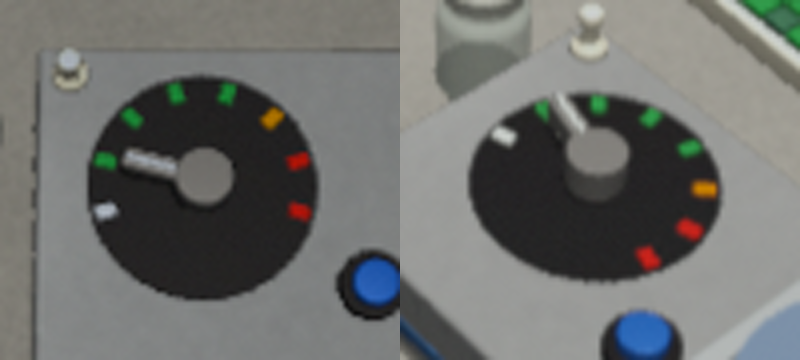

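```bash
python3 -m jog '[{"translation":[2,-2.5,0],"dr":[0,0,0],"claw":0},{"translation":[4,-5,0],"dr":[0,0,0],"claw":0},{"translation":[6,-7.5,0],"dr":[0,0,0],"claw":0},{"translation":[8,-10,0],"dr":[0,0,0],"claw":0},{"translation":[10,-12.5,0],"dr":[0,0,0],"claw":0},{"translation":[12,-15,0],"dr":[0,0,0],"claw":0},{"translation":[13.4,-16.8,0],"dr":[0,0,0.3],"claw":0},{"translation":[15,-19,0],"dr":[0,0,0.5],"claw":0}]' 20
python3 - <<'E'
from h import *
s=sensors.sense();print(s["tcp_pos"],R.from_quat(s["orientation"]).as_matrix().round(3),s["joints"].round(2) if hasattr(s["joints"],"round") else s["joints"],s["gripper_width"])
E
```

```text
clock: 2.0
tcp_pos: [0.463, 0.1876, 0.2399]
orientation: [-0.703, 0.071, -0.071, 0.704]
wrist_force: [0.9, 0.6, 0.2]
gripper_width: 0.0117
[0.4629691  0.18759645 0.23994427] [[ 0.98   0.001  0.199]
 [-0.199  0.     0.98 ]
 [ 0.001 -1.     0.001]] [ 0.25  0.21  1.72  0.    1.21 -1.12] 0.011678499634311891
```

```bash
python3 -m jog '[{"translation":[1.5,-1.9,0],"dr":[0,0,0],"claw":0},{"translation":[3,-3.8,0],"dr":[0,0,0],"claw":0},{"translation":[4.1,-5.35,0],"dr":[0,0,0],"claw":0},{"translation":[4.1,-5.35,0],"dr":[0,0,0],"claw":0},{"translation":[4.1,-5.35,-1.5],"dr":[0,0,0],"claw":0},{"translation":[4.1,-5.35,-3],"dr":[0,0,0],"claw":0},{"translation":[4.1,-5.35,-3.4],"dr":[0,0,0],"claw":0},{"translation":[4.1,-5.35,-3.4],"dr":[0,0,0],"claw":0}]'
python3 - <<'E'
from h import *
a=[]
for c in("top","side"):
  im=save(c,c+"1.png")[...,::-1];u,v=map(int,pix(c,[.589,.0075,.1]));a.append(cv2.resize(im[v-45:v+45,u-50:u+50],(400,360),interpolation=2))
cv2.imwrite("pics/crop1.png",np.hstack(a))
s=sensors.sense();print(s["joints"])
for c in("top","side"):
  for t in ("selector_hub","selector_tip"): print(c,find(c,t))
E
```

```text
clock: 3.0
tcp_pos: [0.5649, 0.0545, 0.155]
orientation: [-0.703, 0.071, -0.071, 0.704]
wrist_force: [0.2, -0.1, 0.6]
gripper_width: 0.0005
[-2.62111837e-02  4.01433070e-01  1.67549423e+00  5.15357759e-04
  1.06160125e+00 -1.39697303e+00]
top [(0.59, [0.5859, 0.0064, 0.1114])]
top []
side [(0.66, [0.5883, -0.2801, 0.1242])]
side [(0.78, [0.5916, 0.0625, 0.1101])]
```

View pics/crop1.png

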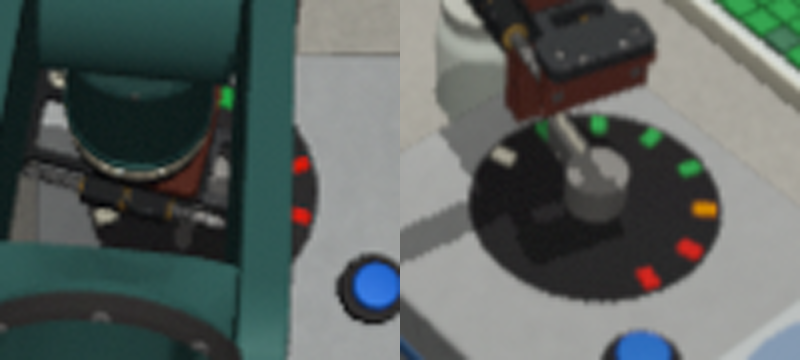

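Run:
```python
from h import *
im=cv2.imread("pics/side1.png")
print(eyes.camera_info("side")["mtx"])
im=cv2.resize(im,None,fx=4,fy=4,interpolation=2)
for P,c in(([.565,.0545,.138],(0,0,255)),([.565,.0545,.155],(255,0,255)),([.589,.0075,.111],(0,255,255))):
    u,v=(pix("side",P)*4).astype(int); cv2.circle(im,(int(u),int(v)),4,c,-1)
cv2.imwrite("pics/z1.png",im[v-450:v+150,u-400:u+400])
```

```text
[[456.39893994   0.         269.45301068]
 [  0.         456.39893994 206.83864532]
 [  0.           0.           1.        ]]
```

View pics/z1.png

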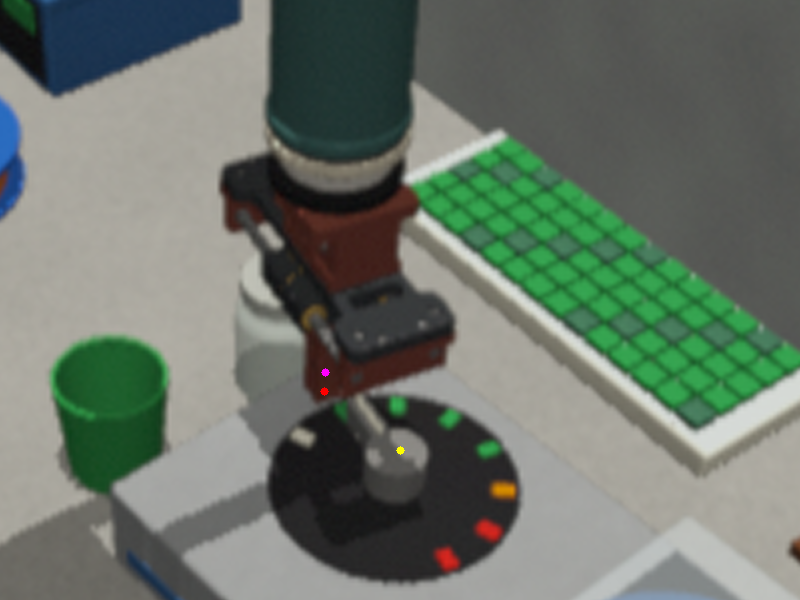

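The red block is the gripper body, and it hides the fingers from the side camera. The projected tip (red dot at (325,391)) lies on the robot side of the pointer, about 16 mm clear. Descending.

```bash
python3 -m jog '[{"translation":[0,0,-0.8],"dr":[0,0,0],"claw":0},{"translation":[0,0,-1.6],"dr":[0,0,0],"claw":0},{"translation":[0,0,-1.8],"dr":[0,0,0],"claw":0},{"translation":[0,0,-1.8],"dr":[0,0,0],"claw":0}]'
cat > arc.py <<'E'
# rows for pushing: pointer angle fractions s (clicks from setting 0), gap g mm -> shift/turn from the present pose
from h import *
import sys
C=np.array([.589,.0075]);yaw=3.8
s=sensors.sense();M=R.from_quat(s["orientation"]).as_matrix()
now=np.degrees(np.arctan2(M[1,2],M[0,2]))
print("now",np.round(s["tcp_pos"],4),now.round(1),"F",np.round(s["wrist_force"],1))
for a in sys.argv[1:]:
    k,g=map(float,a.split(","))
    f=np.radians(105-30*k+yaw);e=np.array([np.cos(f),np.sin(f)]);n=np.array([-e[1],e[0]])
    P=C+.042*e+(.017+g/1000)*n
    dz=(.109-s["tcp_pos"][2])/.025
    print(a,((P-s["tcp_pos"][:2])/.025).round(2),dz.round(2),"turn",((np.degrees(f)-now)/6).round(2))
E
python3 arc.py 1,6 1,2 1,0 1.2,0 1.4,0 1.5,0 1.6,0 1.7,0
```

```text
clock: 3.8
tcp_pos: [0.5663, 0.0539, 0.1114]
orientation: [-0.703, 0.07, -0.072, 0.704]
wrist_force: [-0.4, 0.3, -0.2]
gripper_width: 0.0005
now [0.5663 0.0539 0.1114] 78.5 F [-0.4  0.3 -0.2]
1,6 [ 0.33 -0.03] -0.1 turn 0.05
1,2 [ 0.49 -0.06] -0.1 turn 0.05
1,0 [ 0.57 -0.08] -0.1 turn 0.05
1.2,0 [ 0.75 -0.05] -0.1 turn -0.95
1.4,0 [ 0.94 -0.04] -0.1 turn -1.95
1.5,0 [ 1.04 -0.05] -0.1 turn -2.45
1.6,0 [ 1.13 -0.06] -0.1 turn -2.95
1.7,0 [ 1.23 -0.07] -0.1 turn -3.45
```

```bash
python3 -m jog '[{"translation":[0.33,-0.03,-0.1],"dr":[0,0,0],"claw":0},{"translation":[0.5,-0.06,-0.1],"dr":[0,0,0],"claw":0},{"translation":[0.57,-0.08,-0.1],"dr":[0,0,0],"claw":0},{"translation":[0.66,-0.06,-0.1],"dr":[0,0,-0.5],"claw":0}]'
python3 -m jog '[{"translation":[0.1,0.01,0],"dr":[0,0,-0.5],"claw":0},{"translation":[0.1,0.01,0],"dr":[0,0,-0.5],"claw":0}]'
python3 arc.py 1.4,0 1.6,0 1.7,0
```

```text
clock: 4.3
tcp_pos: [0.583, 0.0526, 0.1091]
orientation: [-0.701, 0.089, -0.091, 0.702]
wrist_force: [-1.9, 1.8, 1.4]
gripper_width: 0.0003
clock: 4.55
tcp_pos: [0.5864, 0.0525, 0.1093]
orientation: [-0.699, 0.106, -0.109, 0.699]
wrist_force: [0.5, -0.9, -0.0]
gripper_width: 0.0004
now [0.5864 0.0525 0.1093] 72.5 F [ 0.5 -0.9 -0. ]
1.4,0 [0.14 0.01] -0.01 turn -0.94
1.6,0 [ 0.33 -0.  ] -0.01 turn -1.94
1.7,0 [ 0.42 -0.02] -0.01 turn -2.44
```

```bash
python3 -m jog '[{"translation":[0.14,0.01,0],"dr":[0,0,-0.94],"claw":0},{"translation":[0.23,0,0],"dr":[0,0,-1.4],"claw":0}]'
python3 -m jog '[{"translation":[0.1,-0.01,0],"dr":[0,0,-0.5],"claw":0},{"translation":[0.19,-0.02,0],"dr":[0,0,-1],"claw":0},{"translation":[0.19,-0.02,0],"dr":[0,0,-1],"claw":0}]'
python3 - <<'E'
from h import *
for c in("top","side"):
  save(c,c+"2.png")
  for t in ("selector_hub","selector_tip"): print(c,t,find(c,t))
im=cv2.imread("pics/side2.png");u,v=map(int,pix("side",[.589,.0075,.1]))
cv2.imwrite("pics/crop2.png",cv2.resize(im[v-60:v+60,u-80:u+80],(640,480),interpolation=2))
E
python3 arc.py 1.7,0 2,0 2.2,0 2.4,0 2.6,0 2.7,0
```

```text
clock: 4.8
tcp_pos: [0.593, 0.0523, 0.1096]
orientation: [-0.689, 0.157, -0.161, 0.689]
wrist_force: [0.1, 1.1, -0.4]
gripper_width: 0.0004
clock: 5.18
tcp_pos: [0.5981, 0.0515, 0.1097]
orientation: [0.68, -0.192, 0.197, -0.68]
wrist_force: [0.0, -0.2, 0.6]
gripper_width: 0.0001
top selector_hub [(0.69, [0.5393, 0.539, -0.0006])]
top selector_tip []
side selector_hub [(0.72, [0.5889, 0.0099, 0.1113])]
side selector_tip [(0.83, [0.6203, 0.0551, 0.1069])]
now [0.5979 0.0517 0.1097] 58.1 F [ 0.5  0.3 -1.3]
1.7,0 [-0.04  0.02] -0.03 turn -0.04
2,0 [ 0.24 -0.05] -0.03 turn -1.54
2.2,0 [ 0.42 -0.13] -0.03 turn -2.54
2.4,0 [ 0.58 -0.22] -0.03 turn -3.54
2.6,0 [ 0.74 -0.32] -0.03 turn -4.54
2.7,0 [ 0.81 -0.38] -0.03 turn -5.04
```

View pics/crop2.png

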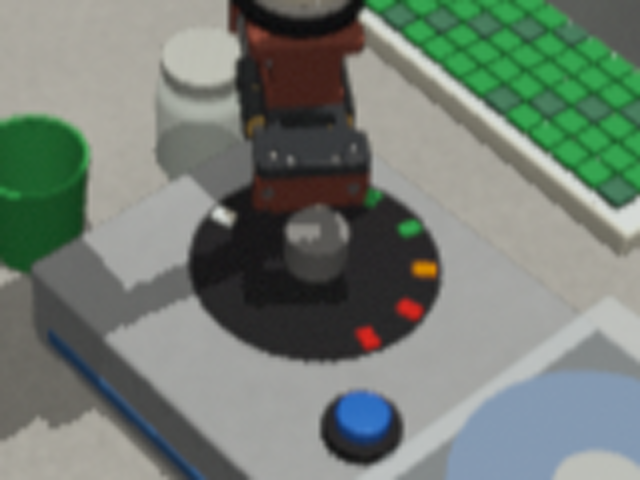

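Setting 2 is hidden by the gripper body, but the contact force has dropped to about 0, which fits a snap. Next click.

```bash
python3 -m jog '[{"translation":[0.13,-0.02,-0.02],"dr":[0,0,-0.8],"claw":0},{"translation":[0.24,-0.05,-0.03],"dr":[0,0,-1.54],"claw":0},{"translation":[0.33,-0.09,-0.03],"dr":[0,0,-2],"claw":0},{"translation":[0.42,-0.13,-0.03],"dr":[0,0,-2.54],"claw":0}]'
python3 -m jog '[{"translation":[0.08,-0.04,0],"dr":[0,0,-0.5],"claw":0},{"translation":[0.16,-0.09,0],"dr":[0,0,-1],"claw":0}]'
python3 -m jog '[{"translation":[0.08,-0.05,0],"dr":[0,0,-0.5],"claw":0},{"translation":[0.16,-0.1,0],"dr":[0,0,-1],"claw":0},{"translation":[0.16,-0.1,0],"dr":[0,0,-1],"claw":0}]'
python3 arc.py 2.6,0 2.7,0
```

```text
clock: 5.98
tcp_pos: [0.6077, 0.0486, 0.1088]
orientation: [0.648, -0.281, 0.285, -0.647]
wrist_force: [-2.5, 0.7, 0.8]
gripper_width: 0.0007
clock: 6.22
tcp_pos: [0.6118, 0.0464, 0.1088]
orientation: [0.633, -0.315, 0.319, -0.631]
wrist_force: [0.3, -0.2, -0.3]
gripper_width: 0.0002
clock: 6.6
tcp_pos: [0.616, 0.0437, 0.1088]
orientation: [0.615, -0.348, 0.352, -0.614]
wrist_force: [-0.1, -0.3, 0.5]
gripper_width: 0.0002
now [0.616  0.0437 0.1088] 30.7 F [-0.1 -0.3  0.5]
2.6,0 [ 0.01 -0.  ] 0.01 turn 0.01
2.7,0 [ 0.09 -0.06] 0.01 turn -0.49
```

```bash
python3 arc.py 2.8,0 3,0 3.1,0 3.2,0 3.3,0 3.4,0 3.5,0 3.6,0
python3 - <<'E'
from h import *
save("side","side3.png")
for t in ("selector_hub","selector_tip"): print(t,find("side",t))
E
```

```text
now [0.616  0.0437 0.1088] 30.7 F [-0.1 -0.3  0.5]
2.8,0 [ 0.16 -0.13] 0.01 turn -0.99
3,0 [ 0.29 -0.26] 0.01 turn -1.99
3.1,0 [ 0.35 -0.34] 0.01 turn -2.49
3.2,0 [ 0.41 -0.41] 0.01 turn -2.99
3.3,0 [ 0.46 -0.49] 0.01 turn -3.49
3.4,0 [ 0.51 -0.58] 0.01 turn -3.99
3.5,0 [ 0.55 -0.66] 0.01 turn -4.49
3.6,0 [ 0.59 -0.75] 0.01 turn -4.99
selector_hub [(0.7, [0.6273, -0.3819, -0.0006])]
selector_tip [(0.65, [0.6365, 0.0307, 0.1077])]
```

The tip angle is about 21°, against 18.8° expected for setting 3. Pushing to 4.

```bash
python3 -m jog '[{"translation":[0.16,-0.13,0],"dr":[0,0,-1],"claw":0},{"translation":[0.29,-0.26,0],"dr":[0,0,-2],"claw":0},{"translation":[0.35,-0.34,0],"dr":[0,0,-2.5],"claw":0},{"translation":[0.41,-0.41,0],"dr":[0,0,-3],"claw":0}]'
python3 -m jog '[{"translation":[0.05,-0.08,0],"dr":[0,0,-0.5],"claw":0},{"translation":[0.1,-0.17,0],"dr":[0,0,-1],"claw":0}]'
python3 -m jog '[{"translation":[0.04,-0.08,0],"dr":[0,0,-0.5],"claw":0},{"translation":[0.06,-0.13,0],"dr":[0,0,-0.75],"claw":0},{"translation":[0.06,-0.13,0],"dr":[0,0,-0.75],"claw":0}]'
python3 - <<'E'
from h import *
im=save("side","side4.png");u,v=map(int,pix("side",[.589,.0075,.1]))
cv2.imwrite("pics/crop4.png",cv2.resize(im[v-60:v+60,u-80:u+80,::-1],(640,480),interpolation=2))
for t in ("selector_hub","selector_tip"): print(t,find("side",t))
E
python3 arc.py 3.5,0 3.6,0 3.8,0 4,0 4.1,0 4.2,0 4.3,0 4.4,0 4.5,0 4.6,0
```

```text
clock: 7.25
tcp_pos: [0.6252, 0.0341, 0.1086]
orientation: [0.553, -0.44, 0.443, -0.551]
wrist_force: [-1.8, 0.8, 1.0]
gripper_width: 0.0003
clock: 7.5
tcp_pos: [0.6275, 0.0301, 0.1086]
orientation: [0.529, -0.469, 0.471, -0.527]
wrist_force: [-1.2, -0.2, -0.5]
gripper_width: 0.0007
clock: 7.88
tcp_pos: [0.629, 0.0268, 0.1087]
orientation: [0.511, -0.489, 0.491, -0.508]
wrist_force: [-0.0, -0.3, -0.4]
gripper_width: 0.0006
selector_hub [(0.92, [0.5873, 0.0072, 0.1118])]
selector_tip [(0.66, [0.6412, -0.0003, 0.1068])]
now [0.6289 0.0269 0.1087] 2.2 F [-0.1 -0.2  1.3]
3.5,0 [0.03 0.01] 0.01 turn 0.27
3.6,0 [ 0.07 -0.07] 0.01 turn -0.23
3.8,0 [ 0.14 -0.25] 0.01 turn -1.23
4,0 [ 0.18 -0.44] 0.01 turn -2.23
4.1,0 [ 0.2  -0.53] 0.01 turn -2.73
4.2,0 [ 0.21 -0.62] 0.01 turn -3.23
4.3,0 [ 0.21 -0.72] 0.01 turn -3.73
4.4,0 [ 0.21 -0.81] 0.01 turn -4.23
4.5,0 [ 0.21 -0.91] 0.01 turn -4.73
4.6,0 [ 0.2 -1. ] 0.01 turn -5.23
```

View pics/crop4.png

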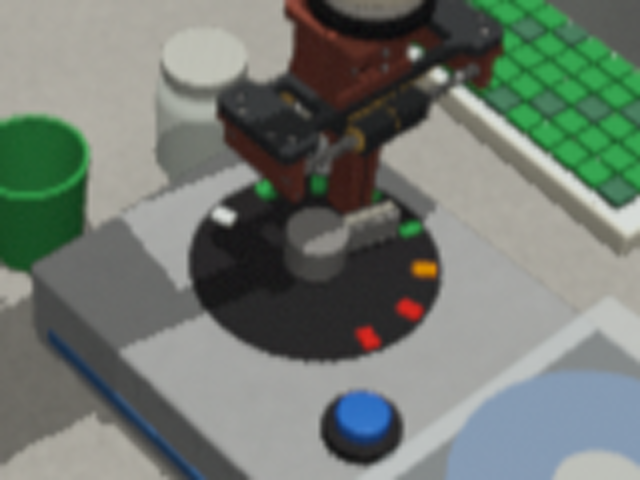

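The pointer sits at the fourth green mark (410,228), so it is in setting 4, with the closed fingers behind it. Last click, in small steps.

```bash
python3 -m jog '[{"translation":[0.1,-0.15,0],"dr":[0,0,-0.7],"claw":0},{"translation":[0.14,-0.25,0],"dr":[0,0,-1.23],"claw":0},{"translation":[0.18,-0.44,0],"dr":[0,0,-2.23],"claw":0},{"translation":[0.2,-0.53,0],"dr":[0,0,-2.73],"claw":0},{"translation":[0.21,-0.62,0],"dr":[0,0,-3.23],"claw":0}]'
python3 -m jog '[{"translation":[0,-0.05,0],"dr":[0,0,-0.25],"claw":0},{"translation":[0,-0.1,0],"dr":[0,0,-0.5],"claw":0}]'
python3 -m jog '[{"translation":[0,-0.05,0],"dr":[0,0,-0.25],"claw":0},{"translation":[0,-0.09,0],"dr":[0,0,-0.5],"claw":0}]'
python3 - <<'E'
from h import *
save("side","side5.png")
for t in ("selector_hub","selector_tip"): print(t,find("side",t))
E
python3 arc.py 4.4,0 4.5,0 4.6,0 4.7,0
```

```text
clock: 8.65
tcp_pos: [0.634, 0.0121, 0.1086]
orientation: [0.421, -0.569, 0.57, -0.418]
wrist_force: [-0.8, 2.5, -0.2]
gripper_width: 0.0005
clock: 8.9
tcp_pos: [0.6341, 0.0098, 0.1087]
orientation: [0.405, -0.58, 0.581, -0.403]
wrist_force: [0.3, 0.4, 1.0]
gripper_width: 0.0003
clock: 9.15
tcp_pos: [0.6341, 0.0073, 0.1087]
orientation: [0.389, -0.591, 0.591, -0.387]
wrist_force: [0.5, 0.6, 0.0]
gripper_width: 0.0001
selector_hub [(0.66, [0.5879, 0.0089, 0.1104])]
selector_tip [(0.87, [0.6351, -0.0128, 0.1096])]
now [0.634  0.0073 0.1086] -23.3 F [ 0.7  0.2 -0. ]
4.4,0 [ 0.01 -0.03] 0.02 turn 0.02
4.5,0 [ 0.01 -0.12] 0.02 turn -0.48
4.6,0 [-0.   -0.22] 0.02 turn -0.98
4.7,0 [-0.02 -0.31] 0.02 turn -1.48
```

The tip is at about -26°, which is mid-way, so it has not snapped yet. Continuing in small steps.

```bash
python3 -m jog '[{"translation":[0,-0.05,0],"dr":[0,0,-0.25],"claw":0},{"translation":[0,-0.09,0],"dr":[0,0,-0.48],"claw":0},{"translation":[0,-0.09,0],"dr":[0,0,-0.48],"claw":0}]'
python3 - <<'E'
from h import *
im=save("side","side6.png");u,v=map(int,pix("side",[.589,.0075,.1]))
cv2.imwrite("pics/crop6.png",cv2.resize(im[v-60:v+60,u-80:u+80,::-1],(640,480),interpolation=2))
for t in ("selector_hub","selector_tip"): print(t,find("side",t))
E
python3 arc.py 4.5,0 4.6,0 4.7,0
```

```text
clock: 9.68
tcp_pos: [0.634, 0.0048, 0.1086]
orientation: [0.375, -0.6, 0.601, -0.372]
wrist_force: [0.1, 0.2, 0.6]
gripper_width: 0.0005
selector_hub [(0.71, [0.5861, 0.0091, 0.1096])]
selector_tip []
now [0.6341 0.005  0.1086] -26.2 F [ 0.3 -0.4  0.4]
4.5,0 [ 0.01 -0.03] 0.01 turn -0.0
4.6,0 [-0.   -0.12] 0.01 turn -0.5
4.7,0 [-0.02 -0.22] 0.01 turn -1.0
```

View pics/crop6.png

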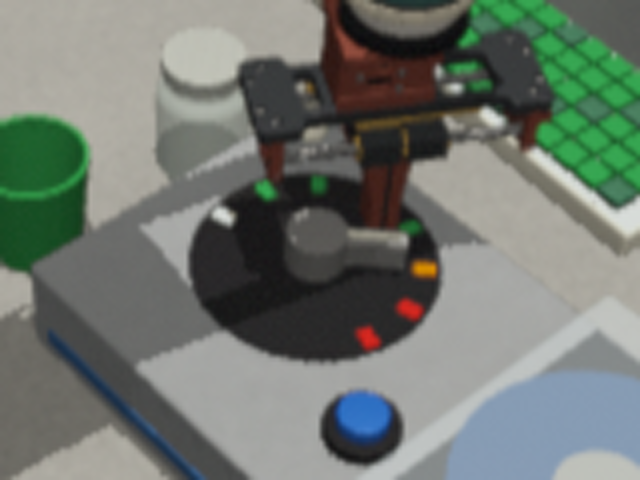

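Run:
```python
from h import *
u,v=map(int,pix("side",[.589,.0075,.1]))
for k in(4,4.5,5):
    f=np.radians(108.8-30*k)
    p=pix("side",[.5876+.056*np.cos(f),.0117+.056*np.sin(f),.109]);print(k,((p-[u-80,v-60])*4).round(0))
```

```text
4 [394. 201.]
4.5 [403. 217.]
5 [406. 234.]
```

Projection puts the setting-5 tip at (406,234), against about (408,240) observed, so it seems to have snapped. I'll back off and lift, then check.

```bash
python3 -m jog '[{"translation":[0.13,0.27,0],"dr":[0,0,0],"claw":0},{"translation":[0.26,0.54,0],"dr":[0,0,0],"claw":0},{"translation":[0.26,0.54,1],"dr":[0,0,0],"claw":0},{"translation":[0.26,0.54,2.5],"dr":[0,0,0],"claw":0},{"translation":[0.26,0.54,4],"dr":[0,0,0],"claw":0},{"translation":[-2,-1.5,4],"dr":[0,0,0],"claw":0},{"translation":[-4.4,-4.2,4],"dr":[0,0,0],"claw":0},{"translation":[-4.4,-4.4,4],"dr":[0,0,0],"claw":0}]'
python3 - <<'E'
from h import *
a=[]
for c in("top","side"):
  im=save(c,c+"7.png")[...,::-1];u,v=map(int,pix(c,[.57,-.02,.1]));a.append(cv2.resize(im[v-45:v+45,u-50:u+50],(400,360),interpolation=2))
  for t in ("selector_hub","selector_tip","start_top"): print(c,t,find(c,t))
cv2.imwrite("pics/crop7.png",np.hstack(a))
s=sensors.sense();print(s["tcp_pos"],s["joints"],s["wrist_force"])
E
```

```text
clock: 10.82
tcp_pos: [0.5224, -0.1057, 0.2089]
orientation: [0.375, -0.6, 0.601, -0.373]
wrist_force: [0.3, 0.7, 0.4]
gripper_width: 0.0006
top selector_hub [(0.66, [0.5896, 0.007, 0.1137])]
top selector_tip [(0.75, [0.6351, -0.0305, 0.1105])]
top start_top [(0.54, [0.5249, -0.1136, 0.108])]
side selector_hub [(0.74, [0.5896, 0.0092, 0.1128])]
side selector_tip []
side start_top [(0.66, [0.5233, -0.1092, 0.1013])]
[ 0.52506914 -0.10406637  0.20863747] [-0.32271396  0.29873843  1.68721329 -0.0032169   1.15674412  0.13402348] [ 0.68659046 -0.5949462   0.17269535]
```

View pics/crop7.png

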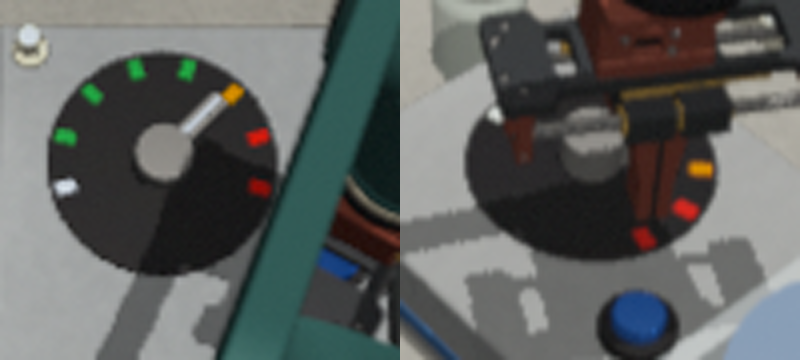

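Both the top picture and the network (tip at -39.5°) show the pointer on orange, setting 5. Now pressing start at about (0.525, -0.111).

```bash
python3 -m jog '[{"translation":[0,-0.28,-1],"dr":[0,0,0],"claw":0},{"translation":[0,-0.28,-2],"dr":[0,0,0],"claw":0},{"translation":[0,-0.28,-3],"dr":[0,0,0],"claw":0},{"translation":[0,-0.28,-3.2],"dr":[0,0,0],"claw":0},{"translation":[0,-0.28,-3.2],"dr":[0,0,0],"claw":0}]'
python3 -m jog '[{"translation":[0,0,-0.1],"dr":[0,0,0],"claw":0},{"translation":[0,0,-0.2],"dr":[0,0,0],"claw":0},{"translation":[0,0,-0.3],"dr":[0,0,0],"claw":0},{"translation":[0,0,-0.3],"dr":[0,0,0],"claw":0}]'
```

```text
clock: 11.85
tcp_pos: [0.5255, -0.1106, 0.1287]
orientation: [0.376, -0.6, 0.6, -0.373]
wrist_force: [-0.3, 0.1, 0.7]
gripper_width: 0.0006
clock: 12.35
tcp_pos: [0.5254, -0.1106, 0.1211]
orientation: [0.376, -0.6, 0.6, -0.373]
wrist_force: [-0.4, -0.3, -0.1]
gripper_width: 0.0006
```

```bash
for i in 1; do python3 -m jog '[{"translation":[0,0,-0.08],"dr":[0,0,0],"claw":0},{"translation":[0,0,-0.16],"dr":[0,0,0],"claw":0},{"translation":[0,0,-0.16],"dr":[0,0,0],"claw":0}]'; done
python3 -m jog '[{"translation":[0,0,-0.06],"dr":[0,0,0],"claw":0},{"translation":[0,0,-0.12],"dr":[0,0,0],"claw":0}]'
```

```text
clock: 12.72
tcp_pos: [0.5255, -0.1107, 0.1172]
orientation: [0.375, -0.6, 0.6, -0.373]
wrist_force: [0.1, -0.8, 2.8]
gripper_width: 0.0006
clock: 12.98
tcp_pos: [0.5256, -0.1107, 0.1143]
orientation: [0.375, -0.599, 0.6, -0.373]
wrist_force: [-1.3, -0.3, 4.5]
gripper_width: 0.0006
```

```bash
python3 -m jog '[{"translation":[0,0,-0.06],"dr":[0,0,0],"claw":0},{"translation":[0,0,-0.12],"dr":[0,0,0],"claw":0}]'
python3 -m jog '[{"translation":[0,0,-0.05],"dr":[0,0,0],"claw":0},{"translation":[0,0,-0.05],"dr":[0,0,0],"claw":0}]'
```

```text
clock: 13.22
tcp_pos: [0.5257, -0.1107, 0.1128]
orientation: [0.375, -0.599, 0.6, -0.374]
wrist_force: [-7.3, 2.6, 30.4]
gripper_width: 0.0002
clock: 13.48
tcp_pos: [0.5257, -0.1107, 0.1131]
orientation: [0.375, -0.599, 0.6, -0.374]
wrist_force: [-4.7, 1.5, 18.6]
gripper_width: 0.0008
```

The force rose to 30 N against the bottom stop, with the fingertips about 6 mm below first contact, so the button is fully down. Retreating upwards and clear.

```bash
python3 -m jog '[{"translation":[0,0,0.3],"dr":[0,0,0],"claw":0},{"translation":[0,0,1],"dr":[0,0,0],"claw":0},{"translation":[0,0,2.5],"dr":[0,0,0],"claw":0},{"translation":[0,0,4.5],"dr":[0,0,0],"claw":0},{"translation":[-1,0,5.5],"dr":[0,0,0],"claw":0},{"translation":[-3,0,5.5],"dr":[0,0,0],"claw":0},{"translation":[-4,0,5.5],"dr":[0,0,0],"claw":0},{"translation":[-4,0,5.5],"dr":[0,0,0],"claw":0}]'
python3 - <<'E'
from h import *
a=[]
for c in("top","side"):
  im=save(c,c+"8.png")[...,::-1];u,v=map(int,pix(c,[.57,-.07,.1]));a.append(cv2.resize(im[v-70:v+70,u-75:u+75],(400,373),interpolation=2))
  for t in ("selector_hub","selector_tip","start_top","pawn","tin","cup","jar"): print(c,t,find(c,t))
cv2.imwrite("pics/crop8.png",np.hstack(a)); print(sensors.sense()["wrist_force"])
E
```

```text
clock: 14.48
tcp_pos: [0.4239, -0.1103, 0.2504]
orientation: [0.375, -0.6, 0.6, -0.373]
wrist_force: [-0.4, 0.1, -0.5]
gripper_width: 0.0004
top selector_hub [(0.69, [0.5894, 0.0059, 0.1107])]
top selector_tip []
top start_top [(0.45, [0.5241, -0.1113, 0.1018])]
top pawn []
top tin [(0.56, [0.5906, -0.2798, 0.1259])]
top cup [(0.94, [0.4921, 0.1916, 0.0011])]
top jar [(0.89, [0.636, 0.1898, 0.0018])]
side selector_hub [(0.75, [0.5875, 0.0117, 0.1112])]
side selector_tip [(0.76, [0.6299, -0.0283, 0.1066])]
side start_top [(0.53, [0.5262, -0.1085, 0.0999])]
side pawn []
side tin [(0.59, [0.5887, -0.2827, 0.1246])]
side cup [(0.7, [0.4907, 0.1944, -0.0051])]
side jar [(0.22, [0.5121, -0.4087, 0.0012])]
[0.31876924 0.25488541 0.57068689]
```

View pics/crop8.png

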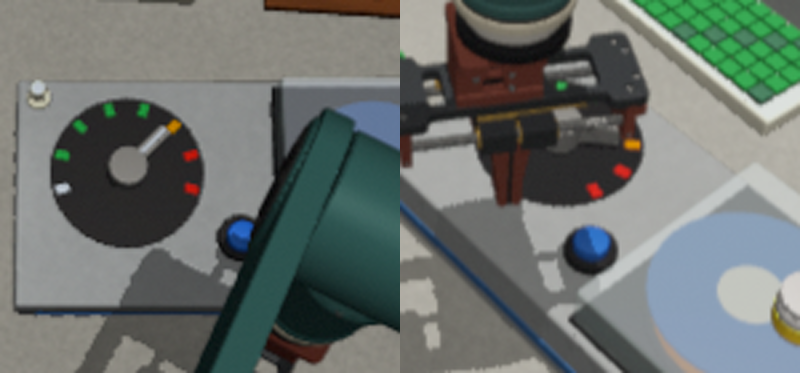

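The selector is on orange, the button is up again, and the pawn and tin are in place. Handing in.

```bash
python3 -c "from rig import ticket; print(ticket.job_done())"
```

```text
the job is handed in; nothing more can be done
None
```

The filament dryer is on setting five and start has been pressed. I handed the job in at about 14.6 s of the 64 s allowed.

- **Selector:** It started in setting 1. I pushed it clockwise four clicks from the side with the closed fingertips, and it never went past orange. The last top picture shows the pointer on the orange mark. The networks put it at about -40 to -43°, and -41° was expected.
- **Start button:** I pressed it down until the force rose from about 4.5 N to 30 N at its bottom stop, then let go. The networks put its top back at about 0.100 to 0.102 m, its starting height.
- **Everything else:** The cup and tin were found within about 6 mm of where they started. The jar was found in place from the top camera only.

**Checks that were incomplete or disagreed:**
- The gripper hid the pointer at setting 2, so I judged that click from the force dropping away and from the next click landing on 3.
- The two cameras differed by about 5 mm on the dial's y position, so I pushed using a value between them.
- In the final check the networks missed the pawn, but it shows in place in the picture. The side camera's report for the jar was a low-score false hit.
- I did not check the cone, brush or spool again at the end, but the arm did not go near them.

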